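# Sort the bench clutter into reagent case and pen tray, and shut the case

## Robot

A 6-joint arm with a two-finger parallel gripper is mounted at the origin on a cart in front of the work surface, level with it; the furniture and walls round the work are solid. World frame = base frame: x ahead of the robot, y to its left, z up, the work surface at z = 0. Lengths are in m, angles in rad, forces in N, time in s.
With the tool pointing down it reaches from about 0.275 to 0.725 m from the base axis. Payload 5.6 kg.
Tool frame: the origin (TCP) lies on the centre line of the jaws, within the pads' length; the fingertips stand 14 mm ahead of it and the grasp point (between the pads) lies 5 mm behind it; y points along the fingers, z is the direction in which the jaws open and shut, and the axes are right-handed (so a half turn about y gives the same grasp; the last joint's range is limited). The gripper opens to 85 mm and grips with 20 to 120 N. Pads are 22 mm wide; open, the fingers measure 114 mm over their backs; the gripper's body (76 mm by 85 mm) begins 54 mm behind the grasp point. The pads swing forward as they close: fully open they stand 13 mm farther back than shut.
Start: joints at [-1.033, 0.255, 0.108, 0, -1.424, -0.285], TCP at [0.138, -0.533, 0.245] pointing down, gripper open.
Joint ranges: [-2.95, 2.95], [-1.21, 1.97], [-1.09, 1.5], [-2.87, 1.71], [-2.94, -0.07], [-3.05, 3.05]. Speed limits (rad/s): [2.57, 2.57, 3.14, 3.14, 3.14, 3.14].

## Interface

Orientations are given as [roll, pitch, yaw] about the fixed x, y, z axes, in that order (R = Rz(yaw) Ry(pitch) Rx(roll)).
In Python, from plant import get_obs, capture, sign_off gives the robot as it stands. The module is installed in compiled form; this text tells all that it offers.
- The arm moves only by the tool step_arm, never from a script. Its argument "deltas" is a list of rows, each a list of 3 entries, a list of its own where there are three numbers: the opening, from -1 (shut) to 1 (fully open), then the shift along the tool's x, y, z in mm, then the turn about the tool's y in degrees. A call has 1 to 12 rows; each row is the pose to reach, as a shift and turn from the pose measured when the call began, along the tool's axes at that moment; what a row does not reach only later rows make up. A row lasts 1/10 s, in which the tool goes at most 50 mm and 8.59 degrees, less where a joint would pass 70% of its speed; a pose out of reach is approached as far as the arm can. A call with a gripper value outside its range is refused whole. The fingers move at their own pace and stop on an object; "newtons" is the grip in N (left out, the last holds). Time passes only in rows, so rows that repeat a pose let the fingers close. It gives the time, the measured TCP pose, the force and the opening at its end, in the units of the state.
- get_obs(): the state, without advancing time (a new reading comes with each control period).
- capture(name): name is "side" or "top"; returns a dict with "color" (384x512x3 uint8, red, green, blue), "vertical_fov" (degrees; the focal length in pixels is half the picture's height over the tangent of half this angle, whatever the lens; pixels are square), "cx", "cy" (the principal point, pixels), "k1" (the pictures are not rectified: a ray, as slopes to the right and down, at radius r is drawn at 1 + k1 r^2 times it, then the intrinsics apply), "R" (3x3) and "t" (3): a world point X has camera coordinates R X + t. Camera axes: x right, y down, z forward; pixel columns grow to the right and rows downward; lengths in m; the calibration is good to about 2 mm. A picture is of the moment at which its call begins. There is no depth.
- sign_off(): hands the job in, once; it reports no verdict.
The state is a dict: "t": time; "joints": joint angles; "qvel": joint speeds; "effort": joint torques, N m; "tool_pos": TCP position; "orientation": TCP orientation; "force": force on the tool from outside, world axes, zero at the start; "moment": the same for the moment, N m; "grip_width": opening from 0.0 (shut) to 1.0 (fully open).
Only numpy, scipy, OpenCV 4.12 (cv2) and the standard library are available. Lean on these libraries where they do the work, as an engineer would, in place of code of your own. Each camera call takes 0.05 s, during which the arm holds its last target.

## Task

Sort the mixed things at the middle of the bench: stand both powder pots upright in the lidded case, and lay both marker pens flat in the open pen tray. Once the pots are in, swing the case's lid shut and press down on it to make sure it is fully home. Leave the dropper bottle, the test-strip tube and the spring clip where they are.

Things in the scene. Friction and masses are not known exactly. Their poses are not given: they have to be found in the camera images.
- case: Grey open box with a hinged lid, fixed to the bench: 150 (x) x 170 (y) x 60 mm high, walls and floor 5 mm, so the inside is 140 x 160 x 55 mm deep. Origin: centre of the underside. x points to the hinged rim (far from the robot), z up. Stands on the left or the right of the work.
- case_lid (a joint): Angle of the case's lid (rad) about the hinge line: 0 = shut flat on the rim, pi/2 = upright; it starts open at about 1.55 to 1.75 and can go to 1.9. The hinge is stiff: the lid stays wherever it is left and does not fall shut. Some 1 to 2 N at the front edge moves it.
- case_hinge (a point): Middle of the hinge line of the case's lid, at the far top rim, 75 mm in x and 60 mm in z from the case's origin; axes as the case's. The hinge line runs along the case's y. The lid is a flat plate 162 mm long from the hinge (12 mm lip beyond the front wall), 170 mm wide, 6 mm thick, its underside on the hinge line's level when shut.
- lid_edge (a point): Point on the lid's outer (upper when shut) face, 150 mm from the hinge, halfway along its width, right over the front wall when shut; moves with the lid. Its x axis points to the hinge, z out of the lid's outer face.
- pen_tray: Shallow open aluminium tray, fixed to the bench: 180 (x) x 120 (y) x 27 mm high, walls and floor 4 mm, inside 172 x 112 mm. Origin: centre of the underside, z up. Stands on the other side of the work than the case.
- pot_tall: Powder pot with screw lid (white, short and fat), diameter 40 mm, 47 mm high, about 40 g, standing upright. Origin: centre of the underside, z up.
- pot_short: Powder pot with screw lid, as the other but only 38 mm high, diameter 40 mm, standing upright. Origin: centre of the underside, z up.
- marker_a_mid (a point): Marker pen (black cap), rod 126 mm long, barrel 14 mm and cap 15 mm thick, 18 g, lying on the bench. This point is the middle of its length, on its centre line; its z axis runs along the pen, so z is level while it lies. The pen reaches 63 mm either way along z.
- marker_b_mid (a point): Marker pen (red cap), rod 126 mm long, barrel 14 mm and cap 15 mm thick, 18 g, lying on the bench. This point is the middle of its length, on its centre line; its z axis runs along the pen, so z is level while it lies. The pen reaches 63 mm either way along z.
- marker_a: The same pen as marker_a_mid, origin at the end of the white barrel, z along the pen to the cap.
- marker_b: The same pen as marker_b_mid, origin at the end of the white barrel, z along the pen to the cap.
- dropper_bottle: Bystander: slender dropper bottle with a pointed cap, diameter 32 mm, 82 mm high, standing in one row with the two pots. Origin: centre of the underside.
- test_strips: Bystander: tube of test strips, diameter 30 mm, 78 mm high, standing at the far left of the work. Origin: centre of the underside.
- clip: Bystander: grey spring clip, 28 x 92 (y) x 33 mm high, lying at the far right of the work. Origin: centre of the underside.
Things that resemble listed ones, but are neither listed nor needed, are in the scene too. Leave any black or red look-alike of the pot_short alone. What is shaped like the pot_tall but red is not meant.

How it is judged:
By the outcome, as a careful person would: the job done as asked, in the order asked, and still so for the second after the job is handed in, with the robot touching nothing.
It also fails if it takes over 72 s, if anything falls off the work surface, if the arm or the gripper's body presses on something with over 40 N, if the wrist force passes 120 N, or if a joint passes its speed limit or range.

## Working session

There is one attempt and no reset: what is moved stays moved. The work goes in short steps, Python scripts to look and compute and a tool call to move; the robot and the scene stay as the last step left them, time stands still between calls to the robot, and variables do not carry over. Pictures are saved under pics/ and viewed, and the job is handed in when it is done.

Besides the shell and the picture viewer there is one more tool, called after ">>>" in YAML: its name, and indented under it one key for each argument. step_arm: Moves the arm, as the interface text tells. Its arguments: {"type":"object","properties":{"deltas":{"type":"array"},"newtons":{"type":"number"}},"required":["deltas"]}

```bash
mkdir -p pics; ls
python3 - <<'E'
from plant import get_obs, capture
import cv2,json
print(get_obs())
for n in("top","side"):
    c=capture(n); cv2.imwrite(f"pics/{n}0.png",c["color"][:,:,::-1])
    print(n,{k:(v.tolist() if hasattr(v,'tolist') else v) for k,v in c.items() if k!="color"})
E
```

```text
pics
{'t': 0.0, 'joints': array([-1.03343336e+00,  2.55776091e-01,  1.07004241e-01, -4.88231036e-04,
       -1.42390365e+00, -2.84578334e-01]), 'qvel': array([-0.00117431, -0.00039096,  0.00069972, -0.00043505, -0.00053984,
        0.0011731 ]), 'effort': array([-6.99687771e-04, -3.86627340e+01,  2.37936097e+01,  5.36494195e+00,
       -6.17752376e-03, -2.61891522e-06]), 'tool_pos': array([ 0.13748865, -0.53205265,  0.24437825]), 'orientation': array([-1.56885716e+00,  6.41680071e-05,  2.52712782e-01]), 'force': array([ 0.19993142, -0.23657081,  0.33174452]), 'moment': array([-0.00305506, -0.01864614, -0.00012928]), 'grip_width': 0.9982144718063969}
top {'vertical_fov': 53.35833842552661, 'cx': 252.61263963020517, 'cy': 188.8078175810595, 'k1': -0.08867797088949533, 'R': [[0.004852992888131572, -0.999331992826855, 0.03622176932087452], [-0.9838679776516008, -0.011249327024117824, -0.17854202640626074], [0.17883022958039616, -0.034770975744309436, -0.9832653396891462]], 't': [-0.026814337823756914, 0.5239754389982947, 0.8431278862135934]}
side {'vertical_fov': 45.805380553807275, 'cx': 251.27754430106515, 'cy': 189.63537712691635, 'k1': 0.05864944287354748, 'R': [[-0.9634950839005489, -0.26709463565068026, 0.018376041633174817], [-0.1979376146856264, 0.6644432642441183, -0.720649602298638], [0.1802718058711299, -0.6979796588778578, -0.6930558937060637]], 't': [0.5308503811494343, 0.14971735897572705, 1.042148090751153]}
```

View pics/top0.png

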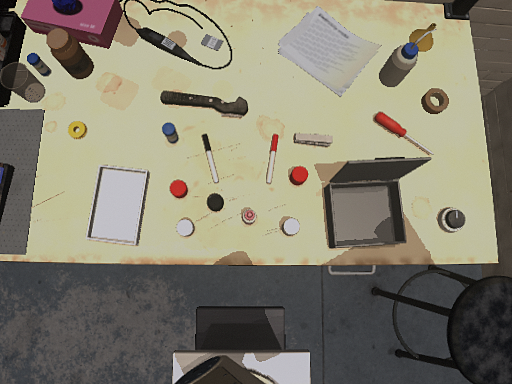

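View pics/side0.png

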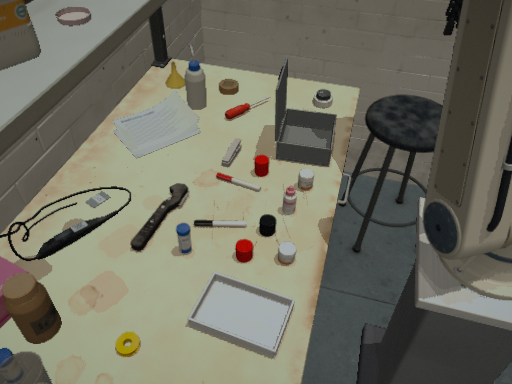

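```bash
cat > h.py <<'E'
import numpy as np,cv2
from plant import get_obs,capture
def cam(c):
    f=384/2/np.tan(np.radians(c["vertical_fov"])/2)
    return np.array([[f,0,c["cx"]],[0,f,c["cy"]],[0,0,1.]]),np.array([c["k1"],0,0,0.]),np.array(c["R"]),np.array(c["t"])
def proj(c,X):
    K,d,R,t=cam(c); return cv2.projectPoints(np.float64(X).reshape(-1,1,3),cv2.Rodrigues(R)[0],t,K,d)[0].reshape(-1,2)
def ray(c,uv):
    K,d,R,t=cam(c); n=cv2.undistortPoints(np.float64(uv).reshape(-1,1,2),K,d).reshape(-1,2)
    return -R.T@t, np.c_[n,np.ones(len(n))]@R
def onz(c,uv,z):
    o,d=ray(c,uv); return o+d*((z-o[2])/d[:,2])[:,None]
def crop(c,x0,y0,w,h,s,fn):
    im=c["color"][y0:y0+h,x0:x0+w,::-1]; im=cv2.resize(im,None,fx=s,fy=s,interpolation=cv2.INTER_CUBIC); cv2.imwrite(fn,im)
E
python3 - <<'E'
from h import *
T=capture("top");S=capture("side")
for n,uv,z in [("potL",(185,227),.045),("potR",(290,226),.045),("mA1",(205,135),.007),("mA2",(215,182),.007),("mB1",(275,135),.007),("mB2",(268,183),.007),("trayc",[(94,165),(148,167),(138,245),(88,240)],.027),("casefront",[(325,247),(405,243),(330,183),(400,178)],.06)]:
    print(n,onz(T,uv,z).round(3).tolist())
crop(T,75,120,380,145,2,"pics/c1.png");crop(T,160,125,160,120,5,"pics/c1b.png");crop(S,180,125,170,150,4,"pics/c2.png")
E
```

```text
potL [[0.434, 0.132, 0.045]]
potR [[0.438, -0.109, 0.045]]
mA1 [[0.667, 0.096, 0.007]]
mA2 [[0.547, 0.068, 0.007]]
mB1 [[0.67, -0.08, 0.007]]
mB2 [[0.546, -0.062, 0.007]]
trayc [[0.582, 0.36, 0.027], [0.578, 0.229, 0.027], [0.392, 0.242, 0.027], [0.402, 0.361, 0.027]]
casefront [[0.39, -0.187, 0.06], [0.399, -0.375, 0.06], [0.538, -0.203, 0.06], [0.552, -0.373, 0.06]]
```

View pics/c1b.png

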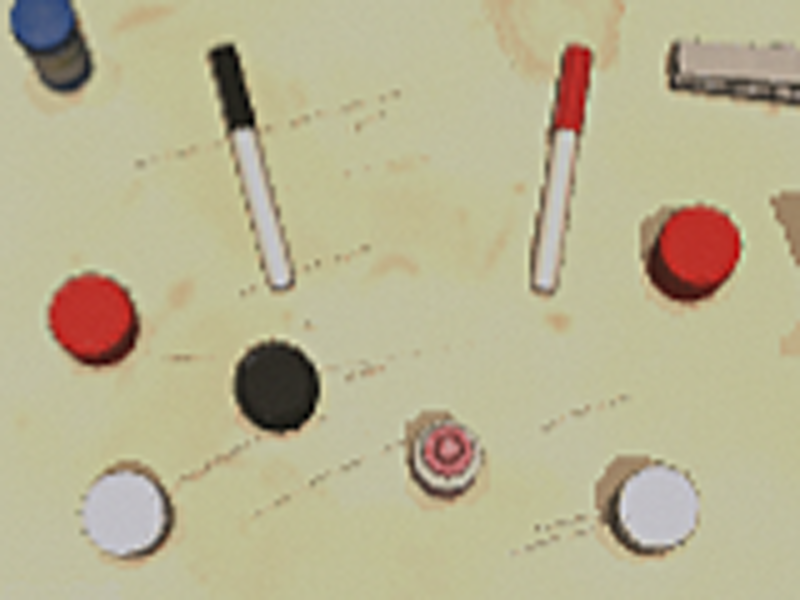

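View pics/c2.png

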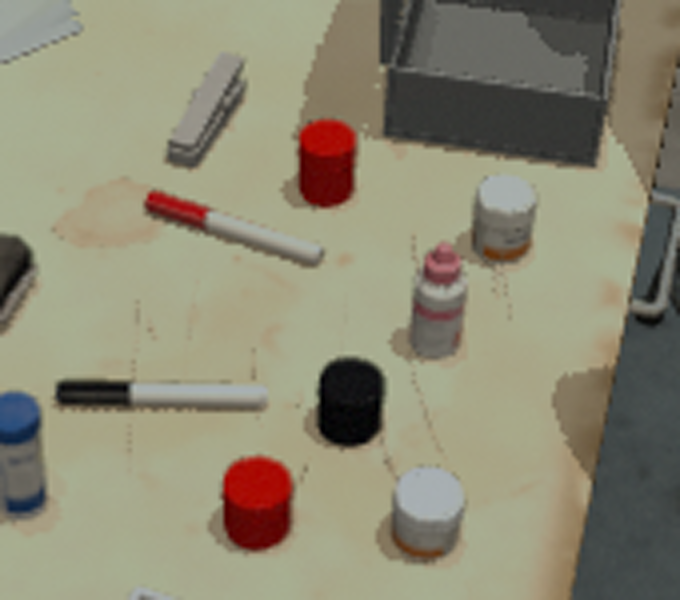

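View pics/c1.png

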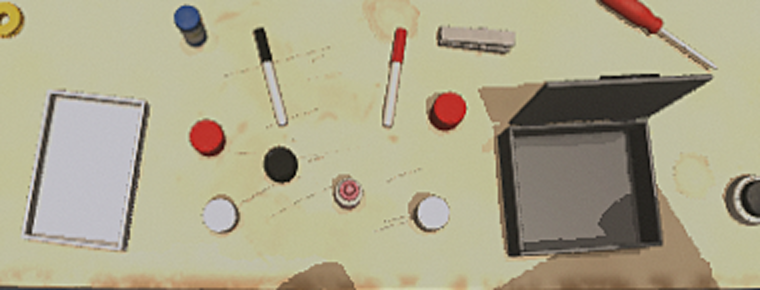

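The only two white pots are at top (185,227), which looks short, and (291,226), which looks tall. They stand in a row with the dropper at (249,215). The red ones at (178,188) and (299,175) and the black one at (215,202) are look-alikes. The pens are the black-capped one at about (210,158) and the red-capped one at about (272,158). Next I need the case and tray corners enlarged.

Run:
```python
from h import *
T=capture("top");S=capture("side")
crop(T,310,145,130,110,6,"pics/d1.png");crop(T,80,155,80,95,6,"pics/d2.png");crop(S,260,55,90,120,5,"pics/d3.png");crop(S,180,265,125,95,6,"pics/d4.png")
u=lambda p,s,o:((np.array(p)+.5)/s-.5+np.array(o))
def tri(a,b):
    A=[];B=[]
    for c,p in((T,a),(S,b)):
        o,d=ray(c,p);d=d[0]/np.linalg.norm(d[0]);P=np.eye(3)-np.outer(d,d);A.append(P);B.append(P@o)
    X=np.linalg.solve(sum(A),sum(B));return X.round(4),[ (proj(c,X)-p).round(1).tolist() for c,p in((T,a),(S,b))]
t0=(160,125);s0=(180,125)
for n,a,b in [("Ltop",(125,512),(429,495)),("Rtop",(657,506),(506,197)),("Acap",(224,47),(58,391)),("Aend",(281,283),(264,397)),("Bcap",(579,49),(150,199)),("Bend",(543,288),(317,254)),("drop",(447,447),(444,248)),("black",(278,384),(351,380)),("redR",(699,246),(328,140))]:
    print(n,tri(u(a,5,t0),u(b,4,s0)))
```

```text
Ltop (array([0.4339, 0.1344, 0.0331]), [[[0.0, 0.4]], [[-0.5, -0.1]]])
Rtop (array([ 0.4378, -0.1124,  0.0406]), [[[0.0, 0.6]], [[-0.5, -0.1]]])
Acap (array([0.668 , 0.0973, 0.006 ]), [[[0.0, 0.7]], [[-0.7, -0.3]]])
Aend (array([0.5483, 0.0661, 0.0047]), [[[0.0, 0.6]], [[-0.6, -0.2]]])
Bcap (array([ 0.6697, -0.0807,  0.0068]), [[[0.0, 0.6]], [[-0.6, -0.2]]])
Bend (array([ 0.5483, -0.0623,  0.0054]), [[[0.0, 0.2]], [[-0.2, -0.1]]])
drop (array([ 0.4604, -0.0137,  0.079 ]), [[[0.0, 0.5]], [[-0.5, -0.1]]])
black (array([0.4951, 0.0646, 0.0343]), [[[0.0, 0.2]], [[-0.2, -0.1]]])
redR (array([ 0.5616, -0.134 ,  0.0412]), [[[0.0, 0.5]], [[-0.5, -0.2]]])
```

View pics/d1.png

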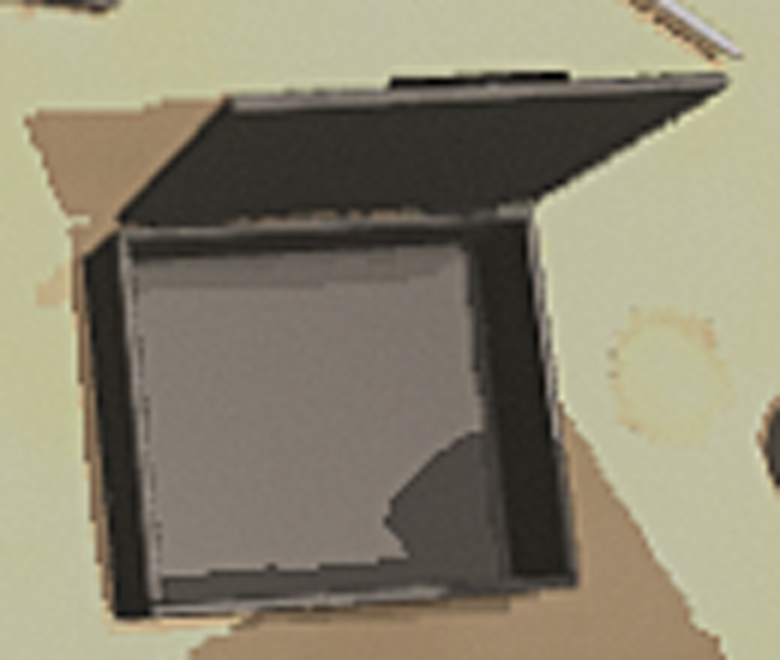

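View pics/d2.png

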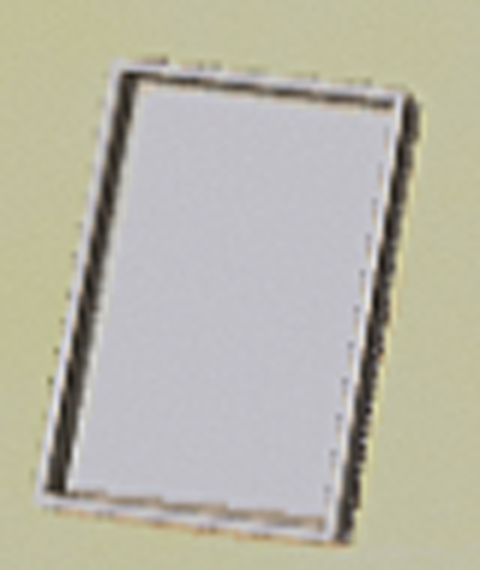

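View pics/d3.png

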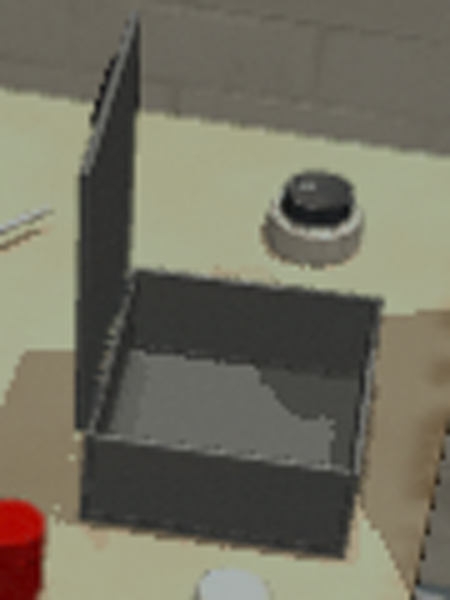

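View pics/d4.png

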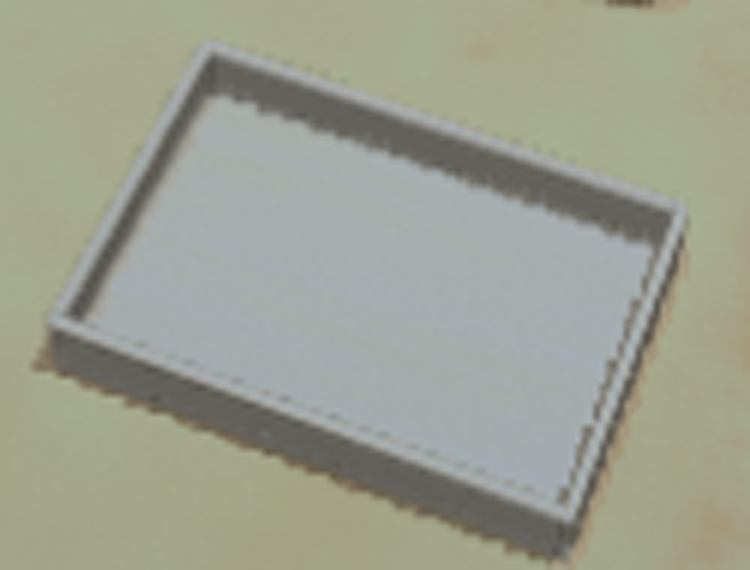

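```bash
cat > fit.py <<'E'
from h import *
from scipy.optimize import least_squares
T=capture("top");S=capture("side")
u=lambda p,s,o:((np.array(p)+.5)/s-.5+np.array(o))
def pose(p,L): 
    c,s=np.cos(p[2]),np.sin(p[2]);L=np.array(L,float);return np.c_[p[0]+c*L[:,0]-s*L[:,1],p[1]+s*L[:,0]+c*L[:,1],L[:,2]]
def fit(LT,PT,LS,PS,x0,extra=None):
    f=lambda p:np.r_[(proj(T,pose(p,LT))-PT).ravel(),(proj(S,pose(p,LS))-PS).ravel()]
    r=least_squares(f,x0);return r.x,r.fun.reshape(-1,2).round(1)
L=[(.09,.06,.027),(.09,-.06,.027),(-.09,-.06,.027),(-.09,.06,.027)]
x,e=fit(L,u([(115,62),(405,93),(333,535),(42,505)],6,(80,155)),L,u([(53,322),(205,45),(683,207),(570,517)],6,(180,265)),[.49,.3,0])
print("tray",x.round(4),e.tolist())
L=[(.075,.085,.06),(.075,-.085,.06),(-.075,-.085,.06),(-.075,.085,.06)]
LS=L+[(-.075,.085,0),(.075,.085,0)]
x,e=fit(L,u([(120,232),(532,208),(577,583),(152,615)],6,(310,145)),LS,u([(92,435),(133,270),(382,300),(355,470),(345,557),(82,520)],5,(260,55)),[.47,-.28,0])
print("case",x.round(4),e.tolist())
def lid(a):return [(.075-.162*np.cos(a),y,.06+.162*np.sin(a)) for y in(.085,-.085)]
f=lambda a:np.r_[(proj(T,pose(x,lid(a[0])))-u([(230,98),(727,78)],6,(310,145))).ravel(),(proj(S,pose(x,lid(a[0])))-u([(82,170),(137,15)],5,(260,55))).ravel()]
r=least_squares(f,[1.6]);print("lid",r.x,r.fun.round(1))
E
python3 fit.py
```

```text
tray [ 0.4876  0.3    -0.0989] [[-0.8, -0.3], [-0.4, -0.2], [0.0, 1.3], [-1.7, 0.3], [-1.4, -0.4], [-0.6, -1.8], [1.0, -1.3], [0.5, -0.0]]
case [ 0.4679 -0.2883  0.0687] [[-1.3, 0.1], [0.0, 0.1], [0.6, 1.1], [-0.3, 1.1], [-1.8, -0.4], [-0.8, -1.8], [0.1, -1.4], [1.0, 0.3], [-0.0, -0.1], [-1.0, -0.4]]
lid [1.63417594] [-0.9  1.  -0.2  0.1 -0.2 -0.1 -1.  -1.7]
```

```bash
cat > go.py <<'E'
import sys
from h import *
from scipy.spatial.transform import Rotation as Ro
def deltas(targets):
    o=get_obs();R=Ro.from_euler("xyz",o["orientation"]);y0=o["orientation"][2]
    print("now",o["tool_pos"].round(4),"yaw",round(y0,3),"g",round(o["grip_width"],3),"t",o["t"],"F",o["force"].round(1))
    for x,y,z,w in targets:
        d=R.inv().apply(np.array([x,y,z])-o["tool_pos"])*1000
        print((x,y,z,round(w,3)),d.round(0).astype(int).tolist(),round(np.degrees(y0-w),1))
if __name__=="__main__": deltas(eval(sys.argv[1]))
E
python3 go.py '[(.438,-.112,.2,0),(.438,-.112,.08,0),(.438,-.112,.028,0)]'
```

```text
now [ 0.1376 -0.5325  0.2452] yaw 0.253 g 1.003 t 0.4 F [-0.4 -0.6 -0.2]
(0.438, -0.112, 0.2, 0) [396, 45, 332] 14.5
(0.438, -0.112, 0.08, 0) [396, 165, 332] 14.5
(0.438, -0.112, 0.028, 0) [396, 217, 332] 14.5
```

>>> step_arm:
  deltas:
    - [0.6,[40,5,33],1.5]
    - [0.6,[80,10,66],3]
    - [0.6,[120,15,100],5]
    - [0.6,[160,20,133],7]
    - [0.6,[200,25,166],8]
    - [0.6,[240,30,200],10]
    - [0.6,[280,35,235],12]
    - [0.6,[320,40,268],13]
    - [0.6,[360,45,300],14.5]
    - [0.6,[396,60,332],14.5]
    - [0.6,[396,80,332],14.5]
    - [0.6,[396,100,332],14.5]
  newtons: 30

```text
t: 1.6
tool_pos: [0.4393, -0.1096, 0.1442]
orientation: [-1.57, -0.0, 0.003]
force: [-1.4, -0.2, -0.2]
grip_width: 0.801
```

```bash
python3 go.py '[(.438,-.112,.08,0),(.438,-.112,.026,0)]'
python3 - <<'E'
from h import *
S=capture("side");T=capture("top");crop(S,180,60,200,180,4,"pics/e1.png")
E
```

```text
now [ 0.4393 -0.1096  0.1442] yaw 0.003 g 0.801 t 1.6 F [-1.4 -0.2 -0.2]
(0.438, -0.112, 0.08, 0) [-1, 64, -2] 0.2
(0.438, -0.112, 0.026, 0) [-1, 118, -2] 0.2
```

View pics/e1.png

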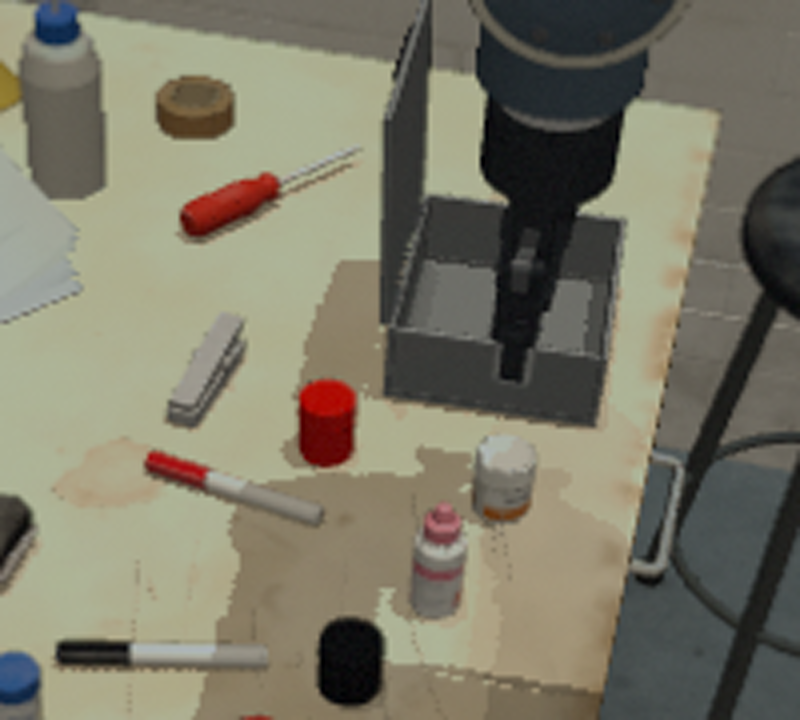

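The gripper is above the right-hand white pot (crop 505,478) with the dropper clear of it, so I descend and grip.

>>> step_arm:
  deltas:
    - [0.6,[-1,30,-2],0]
    - [0.6,[-1,60,-2],0]
    - [0.6,[-1,90,-2],0]
    - [0.6,[-1,110,-2],0]
    - [0.6,[-1,118,-2],0]
    - [0.6,[-1,118,-2],0]
    - [-0.5,[-1,118,-2],0]
    - [-0.5,[-1,118,-2],0]
    - [-0.5,[-1,118,-2],0]
    - [-0.5,[-1,118,-2],0]
    - [-0.5,[-1,118,-2],0]
    - [-0.5,[-1,118,-2],0]
  newtons: 30

```text
t: 2.9
tool_pos: [0.4357, -0.1131, 0.0262]
orientation: [-1.57, 0.003, 0.001]
force: [-1.1, 0.8, 7.0]
grip_width: 0.434
```

```bash
cat > cp.py <<'E'
import numpy as np,sys
x,y,z,w={"case":(.468,-.288,0,.0687),"tray":(.4876,.300,0,-.0989)}[sys.argv[1]]
a,b=float(sys.argv[2]),float(sys.argv[3]);c,s=np.cos(w),np.sin(w);print(round(x+c*a-s*b,4),round(y+s*a+c*b,4))
E
python3 cp.py case -.015 -.04;python3 cp.py case -.015 .04; python3 go.py '[(.438,-.112,.15,0)]'
```

```text
0.4558 -0.3289
0.4503 -0.2491
now [ 0.4357 -0.1131  0.0262] yaw 0.001 g 0.434 t 2.9 F [-1.1  0.8  7. ]
(0.438, -0.112, 0.15, 0) [2, -124, 1] 0.1
```

>>> step_arm:
  deltas:
    - [-0.5,[0,-15,0],0]
    - [-0.5,[0,-45,0],0]
    - [-0.5,[0,-80,0],0]
    - [-0.5,[0,-110,0],-4]
    - [-0.5,[0,-120,-20],-12]
    - [-0.5,[4,-120,-50],-20]
    - [-0.5,[8,-120,-80],-28]
    - [-0.5,[12,-120,-110],-36]
    - [-0.5,[16,-120,-140],-44]
    - [-0.5,[20,-120,-170],-52]
    - [-0.5,[20,-120,-195],-60]
    - [-0.5,[20,-120,-215],-68]

```text
t: 4.1
tool_pos: [0.4563, -0.3295, 0.1462]
orientation: [-1.568, 0.001, 1.193]
force: [0.0, 0.7, -0.4]
grip_width: 0.435
```

```bash
python3 go.py '[(.456,-.329,.12,1.64),(.456,-.329,.033,1.64)]'
python3 - <<'E'
from h import *
S=capture("side");crop(S,180,20,200,160,4,"pics/e2.png")
E
```

```text
now [ 0.4563 -0.3295  0.1462] yaw 1.193 g 0.435 t 4.1 F [ 0.   0.7 -0.4]
(0.456, -0.329, 0.12, 1.64) [0, 26, 0] -25.6
(0.456, -0.329, 0.033, 1.64) [0, 113, 0] -25.6
```

View pics/e2.png

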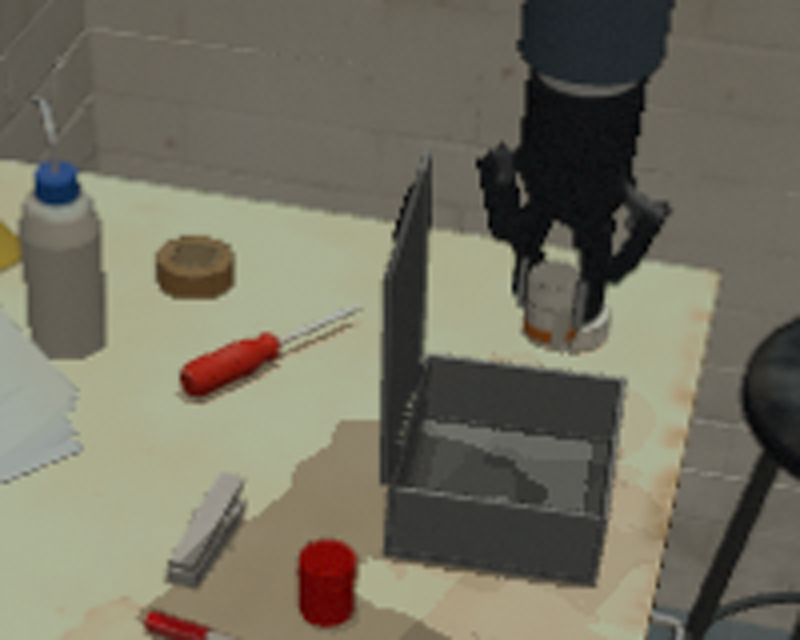

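The pot is held upright above the case (crop 555,300) and the lid is clear. I turn the rest of the way, then lower it.

>>> step_arm:
  deltas:
    - [-0.5,[0,10,0],-8]
    - [-0.5,[0,15,0],-16]
    - [-0.5,[0,25,0],-24]
    - [-0.5,[0,40,0],-25.6]
    - [-0.5,[0,65,0],-25.6]
    - [-0.5,[0,90,0],-25.6]
    - [-0.5,[0,105,0],-25.6]
    - [-0.5,[0,111,0],-25.6]
    - [-0.5,[0,114,0],-25.6]
    - [-0.5,[0,114,0],-25.6]

```text
t: 5.15
tool_pos: [0.4561, -0.3318, 0.0327]
orientation: [-1.568, 0.001, 1.648]
force: [-0.5, 0.5, -0.5]
grip_width: 0.434
```

```bash
python3 go.py '[(.456,-.329,.032,1.64)]'
python3 - <<'E'
from h import *
S=capture("side");crop(S,180,20,200,160,4,"pics/e3.png")
E
```

```text
now [ 0.4561 -0.3318  0.0327] yaw 1.648 g 0.434 t 5.15 F [-0.5  0.5 -0.5]
(0.456, -0.329, 0.032, 1.64) [3, 1, 0] 0.4
```

View pics/e3.png

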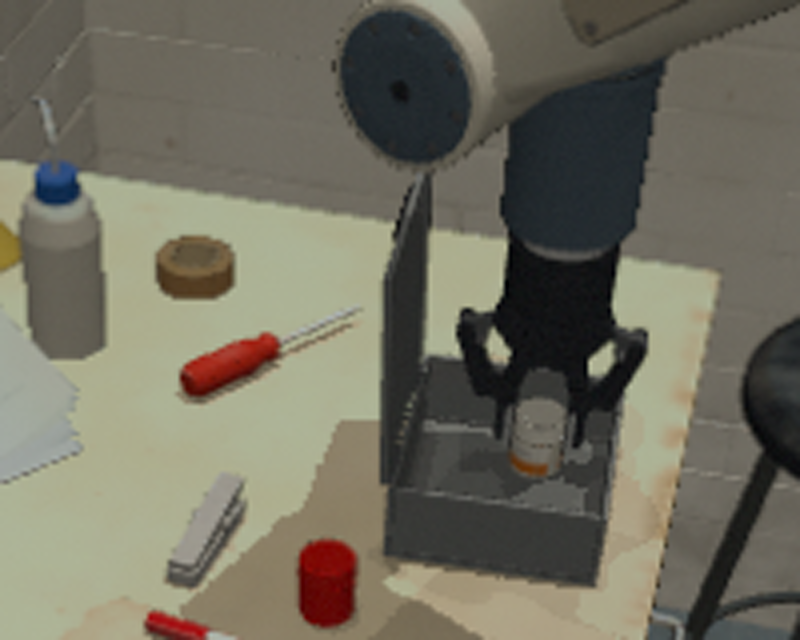

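>>> step_arm:
  deltas:
    - [0.3,[2,1,0],0]
    - [0.3,[2,1,0],0]
    - [0.3,[2,1,0],0]
    - [0.3,[2,0,0],0]
    - [0.3,[2,-15,0],0]
    - [0.3,[2,-40,0],0]
    - [0.3,[2,-75,0],0]
    - [0.3,[2,-110,0],0]
    - [0.3,[2,-130,0],0]

```text
t: 6.1
tool_pos: [0.4573, -0.3304, 0.1664]
orientation: [-1.572, 0.004, 1.648]
force: [-0.6, -0.4, 0.1]
grip_width: 0.656
```

```bash
python3 go.py '[(.434,.134,.165,0),(.434,.134,.024,0)]'
python3 - <<'E'
from h import *
S=capture("side");crop(S,180,20,200,160,4,"pics/e4.png")
T=capture("top");crop(T,160,100,300,150,2.6,"pics/e4t.png")
E
```

```text
now [ 0.4573 -0.3304  0.1664] yaw 1.648 g 0.656 t 6.1 F [-0.6 -0.4  0.1]
(0.434, 0.134, 0.165, 0) [465, 0, -13] 94.4
(0.434, 0.134, 0.024, 0) [465, 141, -12] 94.4
```

View pics/e4.png

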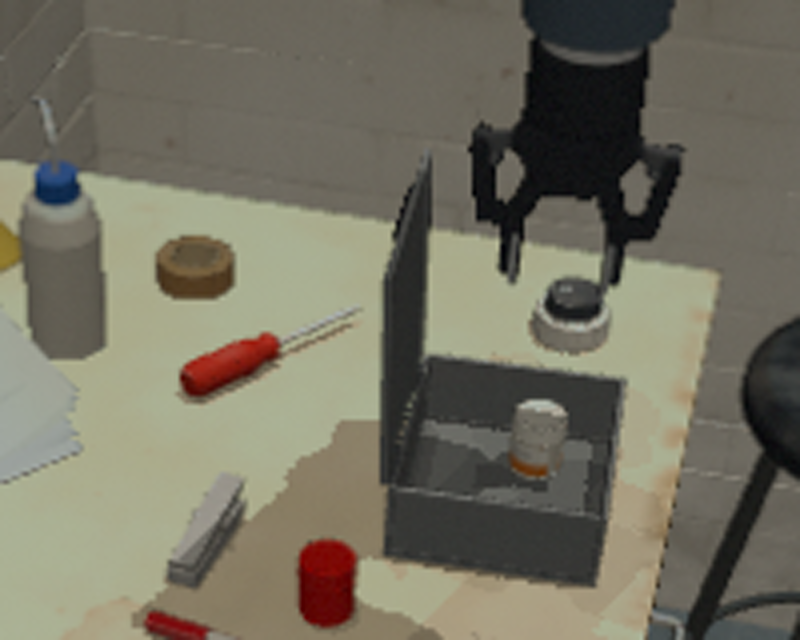

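View pics/e4t.png

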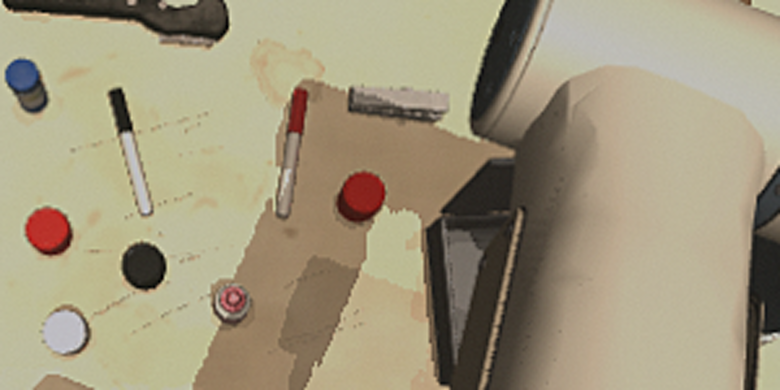

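The tall pot stands upright in the case (crop 540,440). Next is the short pot.

>>> step_arm:
  deltas:
    - [0.6,[35,0,-1],8]
    - [0.6,[75,0,-2],16]
    - [0.6,[115,0,-3],24]
    - [0.6,[155,0,-4],32]
    - [0.6,[195,0,-5],40]
    - [0.6,[235,0,-6],48]
    - [0.6,[275,0,-7],56]
    - [0.6,[315,0,-8],64]
    - [0.6,[355,0,-9],72]
    - [0.6,[395,0,-10],80]
    - [0.6,[435,0,-11],88]
    - [0.6,[465,10,-12],94.4]

```text
t: 7.4
tool_pos: [0.4344, 0.1356, 0.1551]
orientation: [-1.575, -0.006, 0.026]
force: [0.5, -0.8, -0.3]
grip_width: 0.798
```

```bash
python3 go.py '[(.434,.134,.08,0),(.434,.134,.024,0)]'
```

```text
now [0.4344 0.1356 0.1551] yaw 0.026 g 0.798 t 7.4 F [ 0.5 -0.8 -0.3]
(0.434, 0.134, 0.08, 0) [-1, 75, -1] 1.5
(0.434, 0.134, 0.024, 0) [-1, 131, -1] 1.5
```

>>> step_arm:
  deltas:
    - [0.6,[-1,30,-1],1.5]
    - [0.6,[-1,65,-1],1.5]
    - [0.6,[-1,100,-1],1.5]
    - [0.6,[-1,122,-1],1.5]
    - [0.6,[-1,131,-1],1.5]
    - [0.6,[-1,131,-1],1.5]
    - [-0.5,[-1,131,-1],1.5]
    - [-0.5,[-1,131,-1],1.5]
    - [-0.5,[-1,131,-1],1.5]
    - [-0.5,[-1,131,-1],1.5]
    - [-0.5,[-1,131,-1],1.5]
    - [-0.5,[-1,131,-1],1.5]

```text
t: 8.6
tool_pos: [0.4352, 0.1347, 0.0255]
orientation: [-1.573, -0.009, 0.001]
force: [-1.6, 0.9, 6.4]
grip_width: 0.429
```

```bash
python3 go.py '[(.45,-.247,.18,1.64)]'
```

```text
now [0.4352 0.1347 0.0255] yaw 0.001 g 0.429 t 8.6 F [-1.6  0.9  6.4]
(0.45, -0.247, 0.18, 1.64) [16, -153, -382] -93.9
```

>>> step_arm:
  deltas:
    - [-0.5,[0,-20,0],0]
    - [-0.5,[0,-60,0],0]
    - [-0.5,[0,-105,0],0]
    - [-0.5,[0,-140,-10],-8]
    - [-0.5,[2,-145,-50],-16]
    - [-0.5,[4,-145,-95],-24]
    - [-0.5,[6,-145,-140],-32]
    - [-0.5,[8,-145,-190],-40]
    - [-0.5,[10,-145,-240],-48]
    - [-0.5,[12,-145,-290],-56]
    - [-0.5,[14,-145,-340],-64]
    - [-0.5,[16,-145,-382],-72]

```text
t: 9.8
tool_pos: [0.4487, -0.2053, 0.1719]
orientation: [-1.581, -0.002, 1.161]
force: [1.0, 0.3, -0.5]
grip_width: 0.433
```

```bash
python3 go.py '[(.45,-.249,.12,1.64),(.45,-.249,.031,1.64)]'
```

```text
now [ 0.4487 -0.2053  0.1719] yaw 1.161 g 0.433 t 9.8 F [ 1.   0.3 -0.5]
(0.45, -0.249, 0.12, 1.64) [-40, 52, -18] -27.5
(0.45, -0.249, 0.031, 1.64) [-40, 141, -17] -27.5
```

>>> step_arm:
  deltas:
    - [-0.5,[-20,10,-9],-8]
    - [-0.5,[-40,15,-18],-16]
    - [-0.5,[-40,20,-18],-24]
    - [-0.5,[-40,30,-18],-27.5]
    - [-0.5,[-40,52,-18],-27.5]
    - [-0.5,[-40,80,-17],-27.5]
    - [-0.5,[-40,105,-17],-27.5]
    - [-0.5,[-40,125,-17],-27.5]
    - [-0.5,[-40,135,-17],-27.5]
    - [-0.5,[-40,140,-17],-27.5]
    - [-0.5,[-40,140,-17],-27.5]

```text
t: 10.9
tool_pos: [0.4498, -0.2491, 0.0322]
orientation: [-1.58, 0.003, 1.641]
force: [0.9, -0.2, 0.1]
grip_width: 0.434
```

```bash
python3 go.py '[(.45,-.249,.0315,1.64)]'
python3 - <<'E'
from h import *
S=capture("side");crop(S,180,20,200,160,4,"pics/e5.png")
E
```

```text
now [ 0.4498 -0.2491  0.0322] yaw 1.641 g 0.434 t 10.9 F [ 0.9 -0.2  0.1]
(0.45, -0.249, 0.0315, 1.64) [0, 1, 0] 0.0
```

View pics/e5.png

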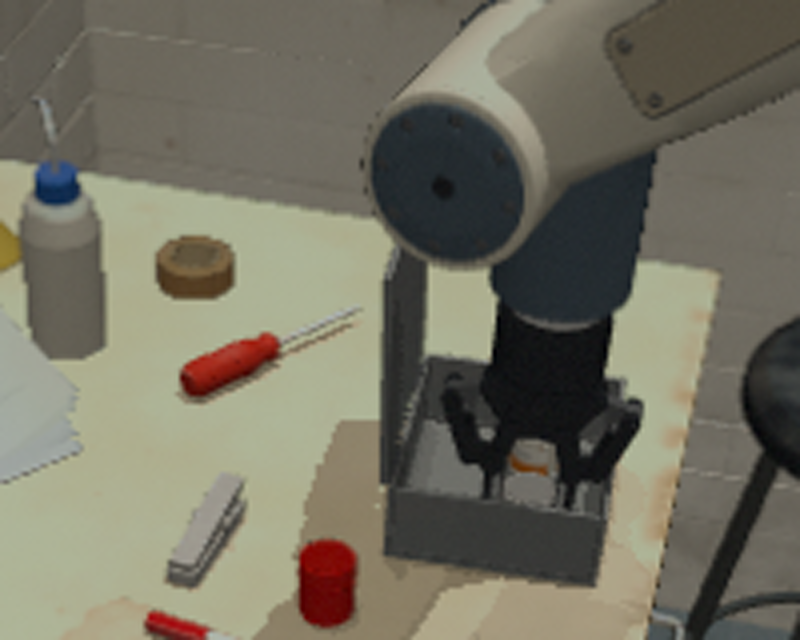

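>>> step_arm:
  deltas:
    - [0.3,[0,1,0],0]
    - [0.3,[0,1,0],0]
    - [0.3,[0,1,0],0]
    - [0.3,[0,0,0],0]
    - [0.3,[0,-15,0],0]
    - [0.3,[0,-45,0],0]
    - [0.3,[0,-85,0],0]
    - [0.3,[0,-125,0],0]
    - [0.3,[0,-150,0],0]
    - [0.3,[15,-150,0],8]
    - [0.3,[50,-150,0],16]
    - [0.3,[90,-150,0],24]

```text
t: 12.15
tool_pos: [0.4423, -0.16, 0.1827]
orientation: [-1.583, -0.001, 1.219]
force: [1.3, 0.3, 0.3]
grip_width: 0.645
```

```bash
python3 go.py '[(.608,.082,.15,.255),(.608,.082,.06,.255),(.608,.082,.016,.255)]'
python3 - <<'E'
from h import *
S=capture("side");crop(S,240,60,110,110,5,"pics/e6.png")
E
```

```text
now [ 0.4423 -0.16    0.1827] yaw 1.219 g 0.645 t 12.15 F [1.3 0.3 0.3]
(0.608, 0.082, 0.15, 0.255) [284, 34, -72] 55.3
(0.608, 0.082, 0.06, 0.255) [284, 124, -71] 55.3
(0.608, 0.082, 0.016, 0.255) [284, 168, -70] 55.3
```

View pics/e6.png

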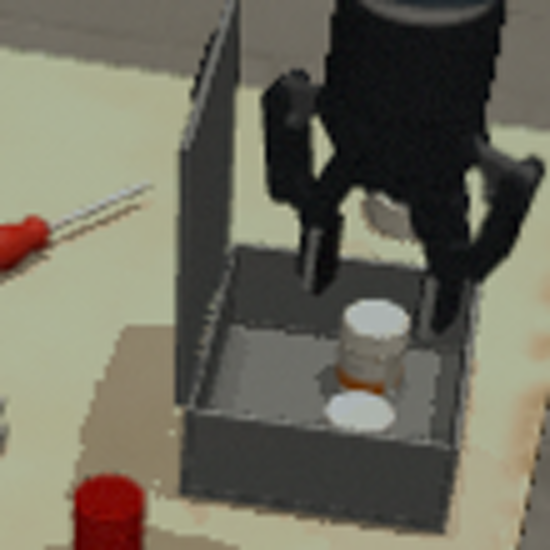

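Both pots stand in the case (crop 375,345 and 360,412). Next I go for pen A.

>>> step_arm:
  deltas:
    - [0.0,[30,2,-8],7]
    - [0.0,[62,5,-16],14]
    - [0.0,[95,8,-24],21]
    - [0.0,[128,12,-32],28]
    - [0.0,[161,16,-40],35]
    - [0.0,[194,20,-48],42]
    - [0.0,[227,24,-57],49]
    - [0.0,[260,28,-65],55.3]
    - [0.0,[284,34,-71],55.3]
    - [0.0,[284,50,-71],55.3]
    - [0.0,[284,75,-71],55.3]
    - [0.0,[284,90,-71],55.3]

```text
t: 13.4
tool_pos: [0.6088, 0.085, 0.0926]
orientation: [-1.574, -0.009, 0.245]
force: [0.7, -0.8, -0.7]
grip_width: 0.502
```

```bash
python3 go.py '[(.608,.082,.06,.255),(.608,.082,.016,.255)]'
python3 - <<'E'
from h import *
T=capture("top");crop(T,140,100,160,120,5,"pics/e7t.png")
S=capture("side");crop(S,150,110,160,120,5,"pics/e7.png")
E
```

```text
now [0.6088 0.085  0.0926] yaw 0.245 g 0.502 t 13.4 F [ 0.7 -0.8 -0.7]
(0.608, 0.082, 0.06, 0.255) [-2, 33, -3] -0.6
(0.608, 0.082, 0.016, 0.255) [-2, 77, -2] -0.6
```

View pics/e7.png

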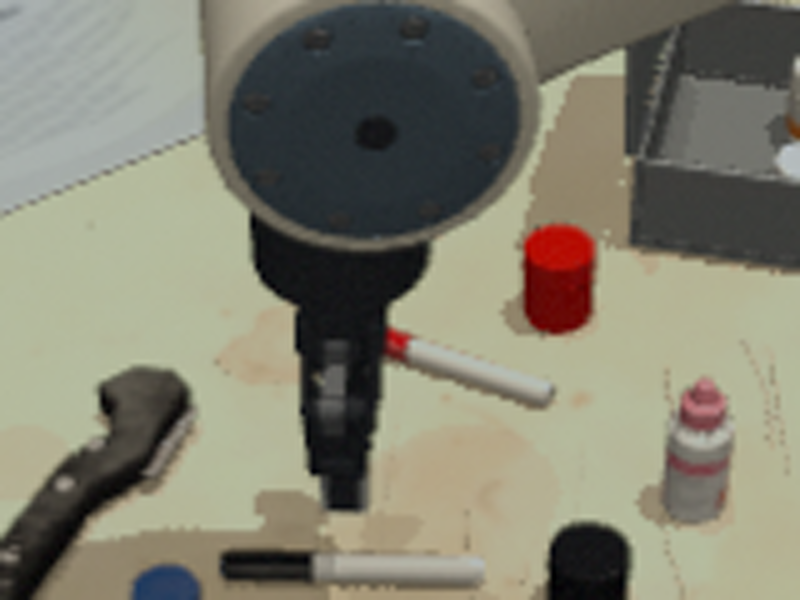

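>>> step_arm:
  deltas:
    - [0.0,[-2,25,-3],-0.6]
    - [0.0,[-2,50,-3],-0.6]
    - [0.0,[-2,65,-2],-0.6]
    - [0.0,[-2,75,-2],-0.6]
    - [0.0,[-2,76,-2],-0.6]
    - [-1,[-2,76,-2],-0.6]
    - [-1,[-2,76,-2],-0.6]
    - [-1,[-2,76,-2],-0.6]
    - [-1,[-2,76,-2],-0.6]
    - [-1,[-2,76,-2],-0.6]
    - [-1,[-2,76,-2],-0.6]
    - [-1,[-2,76,-2],-0.6]
  newtons: 25

```text
t: 14.7
tool_pos: [0.6079, 0.0821, 0.0172]
orientation: [-1.574, -0.008, 0.255]
force: [-0.8, 0.3, 5.8]
grip_width: 0.143
```

```bash
python3 cp.py tray 0 .024; python3 cp.py tray 0 -.024;python3 go.py '[(.49,.324,.1,-.099)]'
```

```text
0.49 0.3239
0.4852 0.2761
now [0.6079 0.0821 0.0172] yaw 0.255 g 0.143 t 14.7 F [-0.8  0.3  5.8]
(0.49, 0.324, 0.1, -0.099) [-52, -84, 264] 20.3
```

>>> step_arm:
  deltas:
    - [-1,[0,-20,0],0]
    - [-1,[0,-60,0],0]
    - [-1,[0,-95,0],0]
    - [-1,[-5,-110,10],3]
    - [-1,[-12,-110,50],6]
    - [-1,[-20,-110,95],9]
    - [-1,[-28,-110,140],12]
    - [-1,[-38,-110,185],15]
    - [-1,[-46,-110,230],18]
    - [-1,[-52,-105,264],20.3]
    - [-1,[-52,-90,264],20.3]
    - [-1,[-52,-80,264],20.3]

```text
t: 15.9
tool_pos: [0.4891, 0.3252, 0.0946]
orientation: [-1.572, -0.008, -0.097]
force: [0.0, 0.2, -0.1]
grip_width: 0.143
```

```bash
python3 go.py '[(.49,.324,.05,-.099),(.49,.324,.0215,-.099)]'
python3 - <<'E'
from h import *
S=capture("side");crop(S,130,190,190,180,4,"pics/e8.png")
E
```

```text
now [0.4891 0.3252 0.0946] yaw -0.097 g 0.143 t 15.9 F [ 0.   0.2 -0.1]
(0.49, 0.324, 0.05, -0.099) [1, 45, -1] 0.1
(0.49, 0.324, 0.0215, -0.099) [0, 73, -1] 0.1
```

View pics/e8.png

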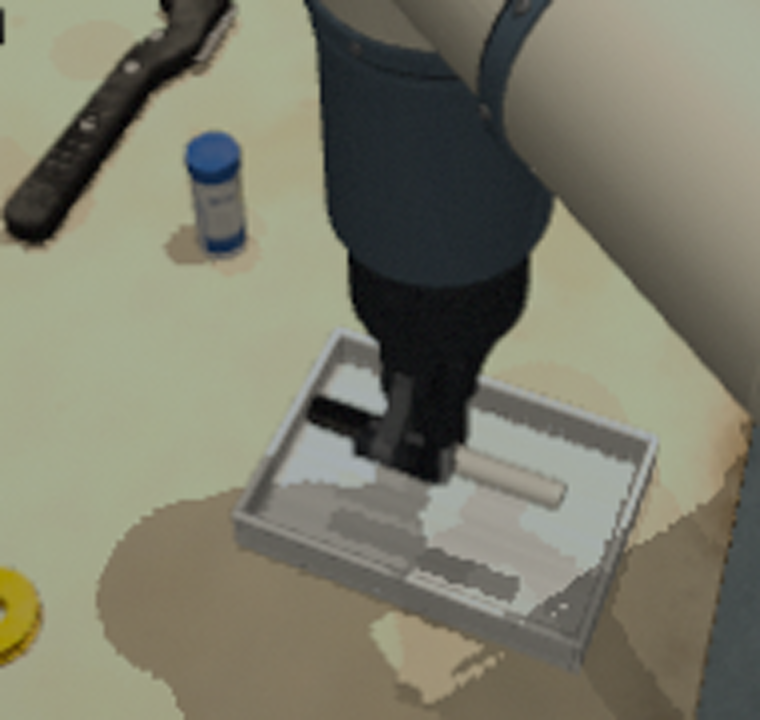

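Pen A is held over the tray, aligned with its long side. I lower it and release.

>>> step_arm:
  deltas:
    - [-1,[0,25,-1],0]
    - [-1,[0,50,-1],0]
    - [-1,[0,65,-1],0]
    - [-1,[0,71,-1],0]
    - [-1,[0,73,-1],0]
    - [-0.5,[0,73,-1],0]
    - [-0.5,[0,73,-1],0]
    - [-0.5,[0,72,-1],0]
    - [-0.5,[0,55,-1],0]
    - [-0.5,[0,20,-1],0]
    - [-0.5,[0,-20,-1],0]
    - [-0.3,[0,-50,-10],0]

```text
t: 17.15
tool_pos: [0.4882, 0.3148, 0.1456]
orientation: [-1.572, -0.008, -0.098]
force: [-0.5, 0.7, -0.6]
grip_width: 0.352
```

```bash
python3 go.py '[(.609,-.072,.14,-.15),(.609,-.072,.017,-.15)]'
python3 - <<'E'
from h import *
S=capture("side");crop(S,130,190,190,180,4,"pics/e9.png")
E
```

```text
now [0.4882 0.3148 0.1456] yaw -0.098 g 0.352 t 17.15 F [-0.5  0.7 -0.6]
(0.609, -0.072, 0.14, -0.15) [158, 7, -373] 3.0
(0.609, -0.072, 0.017, -0.15) [157, 130, -373] 3.0
```

View pics/e9.png

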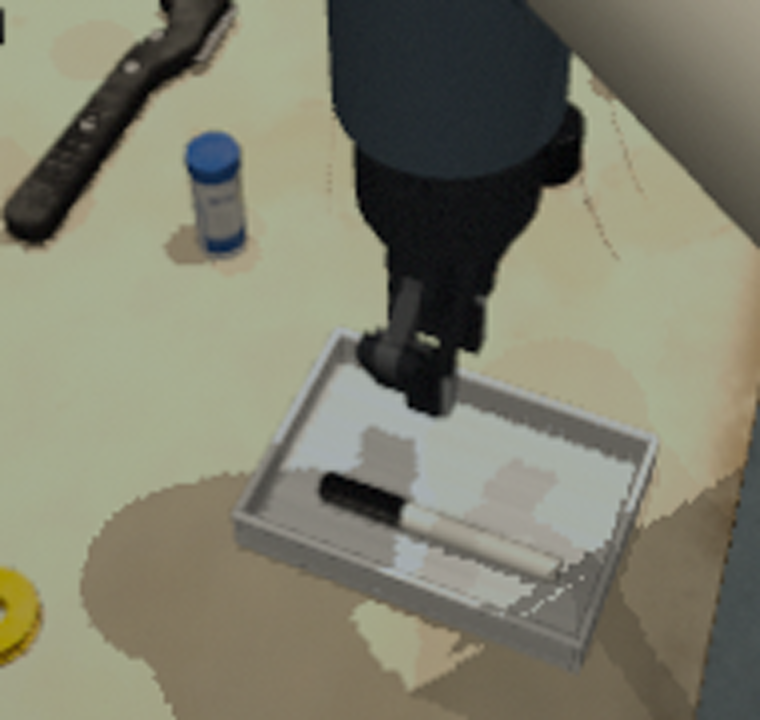

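Pen A lies flat in the tray (crop 440,525). Next I fetch pen B.

>>> step_arm:
  deltas:
    - [0.0,[15,0,-40],0]
    - [0.0,[32,0,-80],0]
    - [0.0,[50,0,-120],1]
    - [0.0,[68,0,-160],1]
    - [0.0,[85,0,-200],2]
    - [0.0,[103,0,-240],2]
    - [0.0,[120,0,-280],3]
    - [0.0,[138,0,-320],3]
    - [0.0,[150,0,-355],3]
    - [0.0,[158,10,-373],3]
    - [0.0,[158,35,-373],3]
    - [0.0,[158,60,-373],3]

```text
t: 18.4
tool_pos: [0.6122, -0.0731, 0.0916]
orientation: [-1.567, -0.015, -0.152]
force: [-0.3, -0.5, -1.2]
grip_width: 0.501
```

```bash
python3 go.py '[(.609,-.072,.06,-.15),(.609,-.072,.017,-.15)]'
python3 - <<'E'
from h import *
S=capture("side");crop(S,150,110,160,120,5,"pics/e10.png")
E
```

```text
now [ 0.6122 -0.0731  0.0916] yaw -0.152 g 0.501 t 18.4 F [-0.3 -0.5 -1.2]
(0.609, -0.072, 0.06, -0.15) [-4, 32, 0] -0.1
(0.609, -0.072, 0.017, -0.15) [-4, 75, 0] -0.1
```

View pics/e10.png

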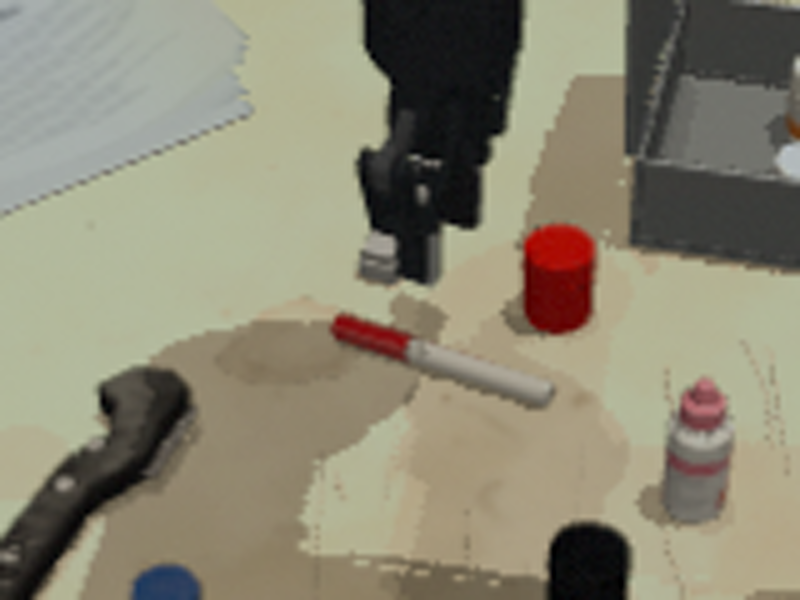

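>>> step_arm:
  deltas:
    - [0.0,[-4,25,0],0]
    - [0.0,[-4,50,0],0]
    - [0.0,[-4,65,0],0]
    - [0.0,[-4,73,0],0]
    - [0.0,[-4,75,0],0]
    - [-1,[-4,75,0],0]
    - [-1,[-4,75,0],0]
    - [-1,[-4,75,0],0]
    - [-1,[-4,75,0],0]
    - [-1,[-4,75,0],0]
    - [-1,[-4,75,0],0]
    - [-1,[-4,75,0],0]
  newtons: 25

```text
t: 19.65
tool_pos: [0.6078, -0.0725, 0.0145]
orientation: [-1.568, -0.012, -0.152]
force: [-0.3, -2.5, 9.1]
grip_width: 0.148
```

```bash
python3 go.py '[(.485,.278,.14,-.099)]'
```

```text
now [ 0.6078 -0.0725  0.0145] yaw -0.152 g 0.148 t 19.65 F [-0.3 -2.5  9.1]
(0.485, 0.278, 0.14, -0.099) [-173, -127, 328] -3.0
```

>>> step_arm:
  deltas:
    - [-1,[0,-20,0],0]
    - [-1,[0,-60,0],0]
    - [-1,[0,-105,0],0]
    - [-1,[-10,-125,20],0]
    - [-1,[-30,-130,60],-1]
    - [-1,[-52,-130,105],-1]
    - [-1,[-75,-130,150],-2]
    - [-1,[-98,-130,195],-2]
    - [-1,[-122,-130,240],-3]
    - [-1,[-146,-130,285],-3]
    - [-1,[-165,-127,315],-3]
    - [-1,[-173,-120,328],-3]

```text
t: 20.85
tool_pos: [0.4842, 0.2812, 0.1349]
orientation: [-1.566, -0.014, -0.096]
force: [0.6, -0.5, 0.7]
grip_width: 0.146
```

```bash
python3 go.py '[(.485,.278,.05,-.099),(.485,.278,.020,-.099)]'
python3 - <<'E'
from h import *
S=capture("side");crop(S,130,190,190,180,4,"pics/e11.png")
E
```

```text
now [0.4842 0.2812 0.1349] yaw -0.096 g 0.146 t 20.85 F [ 0.6 -0.5  0.7]
(0.485, 0.278, 0.05, -0.099) [0, 85, -4] 0.2
(0.485, 0.278, 0.02, -0.099) [-1, 115, -4] 0.2
```

View pics/e11.png

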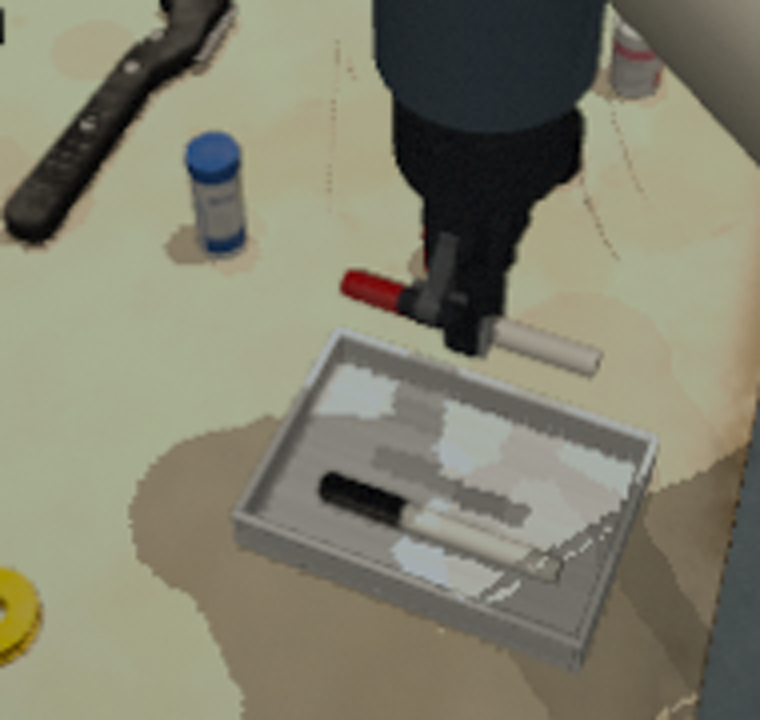

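>>> step_arm:
  deltas:
    - [-1,[0,35,-4],0]
    - [-1,[0,70,-4],0]
    - [-1,[0,98,-4],0]
    - [-1,[0,110,-4],0]
    - [-1,[0,114,-4],0]
    - [-0.5,[0,115,-4],0]
    - [-0.5,[0,115,-4],0]
    - [-0.5,[0,113,-4],0]
    - [-0.5,[0,95,-4],0]
    - [-0.5,[0,60,-4],0]
    - [-0.5,[0,20,-4],0]
    - [-0.5,[0,-20,-4],0]

```text
t: 22.1
tool_pos: [0.4827, 0.2771, 0.1554]
orientation: [-1.567, -0.013, -0.096]
force: [1.4, 0.9, 0.3]
grip_width: 0.252
```

```bash
python3 - <<'E'
from h import *
S=capture("side");crop(S,130,190,190,180,4,"pics/e12.png")
E
python3 go.py '[(.49,.0,.29,.07),(.615,-.275,.29,.07),(.615,-.275,.2,.07)]'
```

```text
now [0.4862 0.279  0.1634] yaw -0.095 g 0.248 t 22.15 F [1.9 0.7 7.4]
(0.49, 0.0, 0.29, 0.07) [33, -129, -276] -9.4
(0.615, -0.275, 0.29, 0.07) [183, -129, -538] -9.4
(0.615, -0.275, 0.2, 0.07) [181, -39, -539] -9.4
```

View pics/e12.png

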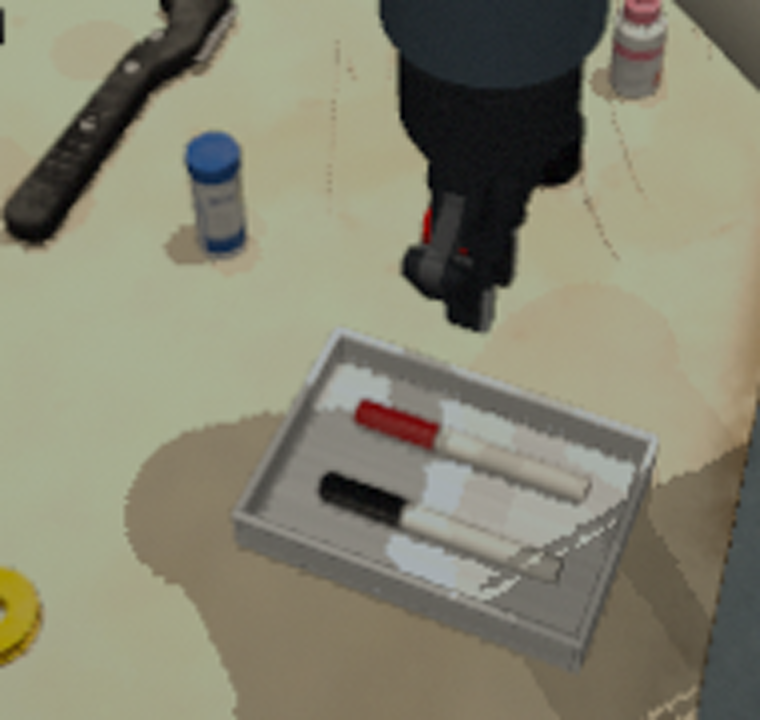

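Both pens lie flat in the tray. For the lid I close the fingers and go over and behind it.

>>> step_arm:
  deltas:
    - [-1,[5,-20,-30],-1]
    - [-1,[10,-40,-65],-2]
    - [-1,[15,-60,-100],-3]
    - [-1,[20,-80,-140],-4]
    - [-1,[25,-100,-180],-6]
    - [-1,[30,-120,-220],-8]
    - [-1,[35,-129,-260],-9.4]
    - [-1,[60,-129,-300],-9.4]
    - [-1,[85,-129,-340],-9.4]
    - [-1,[110,-129,-380],-9.4]
    - [-1,[135,-129,-420],-9.4]
    - [-1,[150,-129,-450],-9.4]

```text
t: 23.35
tool_pos: [0.5908, -0.187, 0.2907]
orientation: [-1.564, -0.025, 0.068]
force: [0.2, -0.2, 0.6]
grip_width: -0.001
```

```bash
python3 go.py '[(.608,-.275,.285,.07),(.608,-.275,.2,.07)]'
python3 - <<'E'
from h import *
S=capture("side");cv2.imwrite("pics/f1.png",S["color"][:,:,::-1])
E
```

```text
now [ 0.5908 -0.187   0.2907] yaw 0.068 g -0.001 t 23.35 F [ 0.2 -0.2  0.6]
(0.608, -0.275, 0.285, 0.07) [11, 5, -89] -0.1
(0.608, -0.275, 0.2, 0.07) [9, 90, -90] -0.1
```

View pics/f1.png

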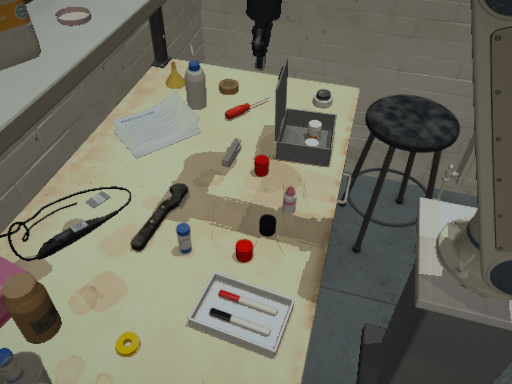

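>>> step_arm:
  deltas:
    - [-1,[6,0,-35],0]
    - [-1,[12,0,-70],0]
    - [-1,[12,5,-90],0]
    - [-1,[12,25,-90],0]
    - [-1,[12,50,-90],0]
    - [-1,[12,75,-90],0]
    - [-1,[12,90,-90],0]
    - [-1,[12,90,-90],0]

```text
t: 24.2
tool_pos: [0.6101, -0.2784, 0.1972]
orientation: [-1.563, -0.019, 0.066]
force: [-0.8, 0.5, -0.0]
grip_width: 0.0
```

```bash
python3 - <<'E'
from h import *
S=capture("side");crop(S,200,0,180,170,4,"pics/f2.png")
T=capture("top");crop(T,290,90,190,170,4,"pics/f2t.png")
E
python3 go.py '[(.608,-.275,.2,.07)]'
```

```text
now [ 0.6114 -0.2792  0.2006] yaw 0.066 g -0.0 t 24.3 F [-0.3 -0.3  0.8]
(0.608, -0.275, 0.2, 0.07) [-3, 1, 4] -0.2
```

View pics/f2.png

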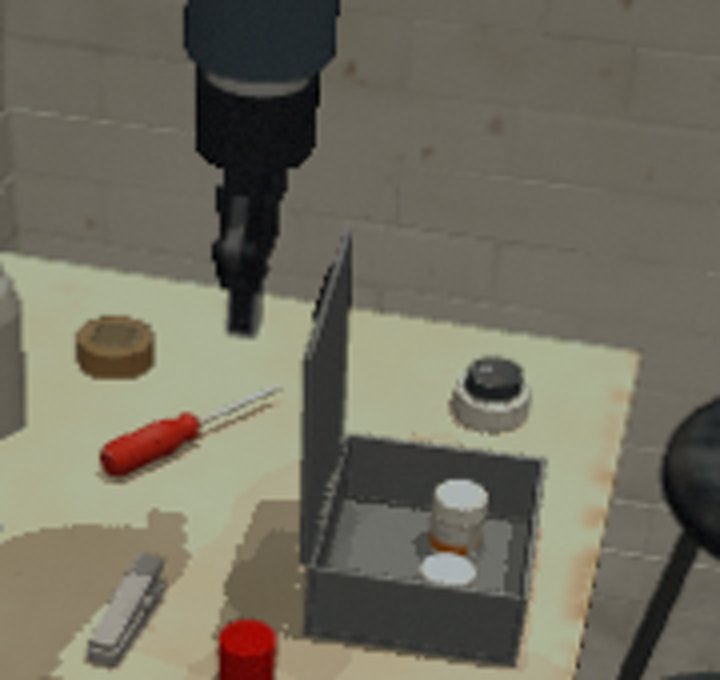

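View pics/f2t.png

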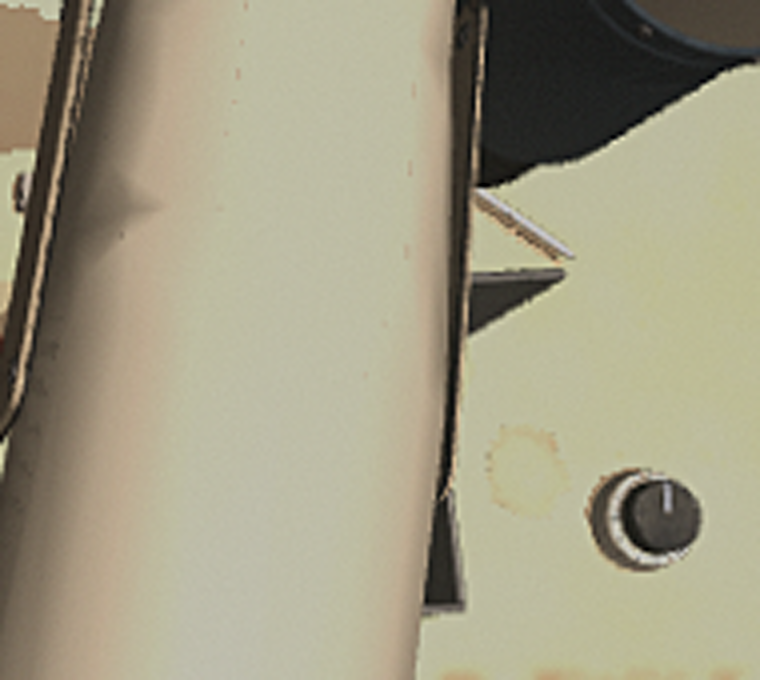

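```bash
cat > arc.py <<'E'
from go import *
import sys
r=float(sys.argv[1]); A=[float(v) for v in sys.argv[2:]]
P=[]
for a in A:
    x=.075-r*np.cos(a)+.006*np.sin(a)+.011; z=.06+r*np.sin(a)+.006*np.cos(a)+.014
    c,s=np.cos(.0687),np.sin(.0687); P.append((round(.468+c*x,4),round(-.288+s*x,4),round(z,4),.0687))
deltas(P)
E
python3 arc.py .126 1.63 1.55 1.45 1.35 1.25 1.15 1.05 .95 .85
```

```text
now [ 0.6114 -0.2792  0.2006] yaw 0.066 g -0.0 t 24.3 F [-0.3 -0.3  0.8]
(np.float64(0.5672), np.float64(-0.2812), np.float64(0.1994), 0.069) [-44, 0, 1] -0.2
(np.float64(0.5572), np.float64(-0.2819), np.float64(0.2001), 0.069) [-54, -1, 1] -0.2
(np.float64(0.5446), np.float64(-0.2827), np.float64(0.1998), 0.069) [-67, -1, 1] -0.2
(np.float64(0.5321), np.float64(-0.2836), np.float64(0.1983), 0.069) [-79, 0, 1] -0.2
(np.float64(0.5198), np.float64(-0.2844), np.float64(0.1955), 0.069) [-92, 3, 1] -0.2
(np.float64(0.5079), np.float64(-0.2853), np.float64(0.1915), 0.069) [-104, 7, 1] -0.2
(np.float64(0.4964), np.float64(-0.286), np.float64(0.1863), 0.069) [-115, 11, 1] -0.2
(np.float64(0.4855), np.float64(-0.2868), np.float64(0.18), 0.069) [-127, 18, 1] -0.2
(np.float64(0.4753), np.float64(-0.2875), np.float64(0.1726), 0.069) [-137, 25, 1] -0.2
```

>>> step_arm:
  deltas:
    - [-1,[-20,0,1],0]
    - [-1,[-34,0,1],0]
    - [-1,[-44,0,1],0]
    - [-1,[-54,-1,1],0]
    - [-1,[-67,-1,1],0]
    - [-1,[-79,0,1],0]
    - [-1,[-92,3,1],0]
    - [-1,[-104,7,1],0]
    - [-1,[-115,11,1],0]
    - [-1,[-115,11,1],0]

```text
t: 25.3
tool_pos: [0.496, -0.2858, 0.1873]
orientation: [-1.566, -0.025, 0.065]
force: [-0.0, -0.7, 0.0]
grip_width: -0.001
```

```bash
python3 - <<'E'
from h import *
S=capture("side");crop(S,200,0,180,170,4,"pics/f3.png")
E
python3 arc.py .126  1.05 .95 .85 .75 .65 .55 .45 .35 .25 .15 .08 0
```

```text
now [ 0.4966 -0.2858  0.1874] yaw 0.066 g -0.002 t 25.35 F [0.1 0.6 0.2]
(np.float64(0.4964), np.float64(-0.286), np.float64(0.1863), 0.069) [0, 1, 0] -0.2
(np.float64(0.4855), np.float64(-0.2868), np.float64(0.18), 0.069) [-11, 7, 0] -0.2
(np.float64(0.4753), np.float64(-0.2875), np.float64(0.1726), 0.069) [-22, 14, 0] -0.2
(np.float64(0.4659), np.float64(-0.2881), np.float64(0.1643), 0.069) [-31, 22, 0] -0.2
(np.float64(0.4573), np.float64(-0.2887), np.float64(0.155), 0.069) [-40, 31, 0] -0.2
(np.float64(0.4498), np.float64(-0.2893), np.float64(0.145), 0.069) [-48, 41, -1] -0.2
(np.float64(0.4432), np.float64(-0.2897), np.float64(0.1342), 0.069) [-55, 52, -1] -0.2
(np.float64(0.4378), np.float64(-0.2901), np.float64(0.1228), 0.069) [-60, 63, -1] -0.2
(np.float64(0.4335), np.float64(-0.2904), np.float64(0.111), 0.069) [-65, 75, -1] -0.2
(np.float64(0.4304), np.float64(-0.2906), np.float64(0.0988), 0.069) [-69, 87, -1] -0.2
(np.float64(0.429), np.float64(-0.2907), np.float64(0.0901), 0.069) [-70, 96, -1] -0.2
(np.float64(0.4281), np.float64(-0.2907), np.float64(0.08), 0.069) [-71, 106, -1] -0.2
```

View pics/f3.png

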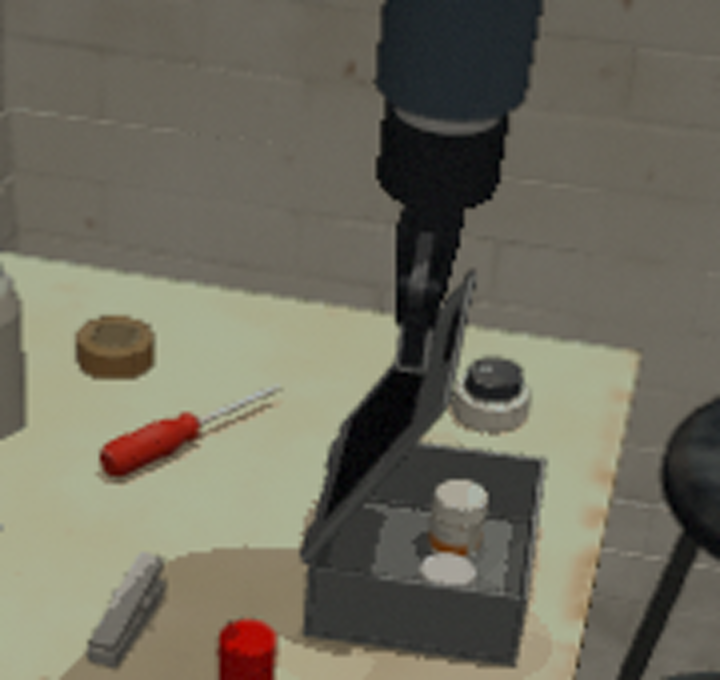

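The lid is swinging forward as planned and reads about 1 rad, so I continue the arc.

>>> step_arm:
  deltas:
    - [-1,[-11,7,0],0]
    - [-1,[-22,14,0],0]
    - [-1,[-31,22,0],0]
    - [-1,[-40,31,0],0]
    - [-1,[-48,41,0],0]
    - [-1,[-55,52,0],0]
    - [-1,[-60,63,-1],0]
    - [-1,[-65,75,-1],0]
    - [-1,[-69,87,-1],0]
    - [-1,[-70,96,-1],0]
    - [-1,[-71,101,-1],0]

```text
t: 26.45
tool_pos: [0.4284, -0.2909, 0.084]
orientation: [-1.566, -0.024, 0.066]
force: [0.9, 1.7, 0.9]
grip_width: -0.005
```

```bash
python3 - <<'E'
from h import *
S=capture("side");crop(S,200,0,180,170,4,"pics/f4.png")
E
python3 arc.py .126  .03 0; python3 arc.py .142 .03 0
```

```text
now [ 0.428  -0.2907  0.0835] yaw 0.065 g -0.0 t 26.5 F [-0.1 -0.3 -0.6]
(np.float64(0.4283), np.float64(-0.2907), np.float64(0.0838), 0.069) [0, 0, 0] -0.2
(np.float64(0.4281), np.float64(-0.2907), np.float64(0.08), 0.069) [0, 4, 0] -0.2
now [ 0.428  -0.2907  0.0835] yaw 0.065 g -0.0 t 26.5 F [-0.1 -0.3 -0.6]
(np.float64(0.4124), np.float64(-0.2918), np.float64(0.0843), 0.069) [-16, -1, 0] -0.2
(np.float64(0.4121), np.float64(-0.2918), np.float64(0.08), 0.069) [-16, 3, 0] -0.2
```

View pics/f4.png

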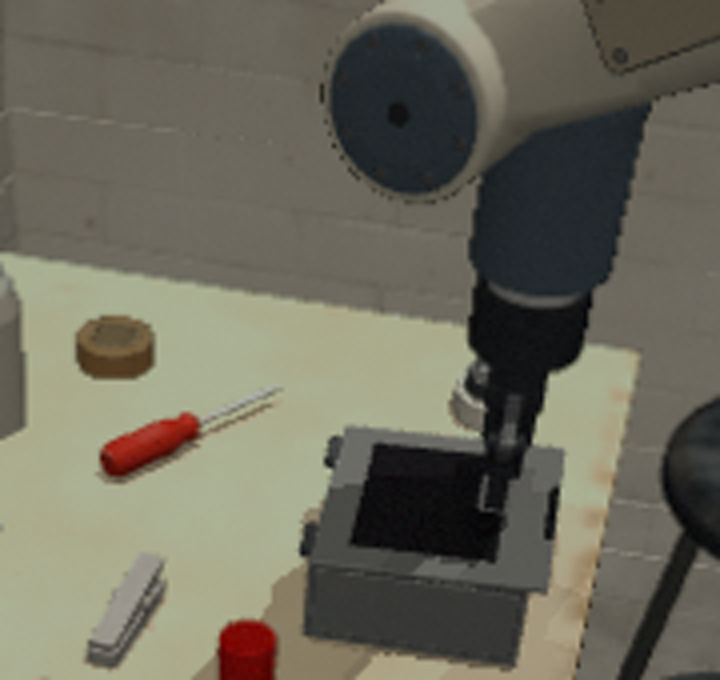

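>>> step_arm:
  deltas:
    - [-1,[0,-5,0],0]
    - [-1,[-13,-5,0],0]
    - [-1,[-13,0,0],0]
    - [-1,[-13,2,0],0]
    - [-1,[-13,3,0],0]
    - [-1,[-13,4,0],0]
    - [-1,[-13,4,0],0]

```text
t: 27.2
tool_pos: [0.4147, -0.2916, 0.0804]
orientation: [-1.566, -0.022, 0.066]
force: [-6.0, 3.4, 11.2]
grip_width: 0.001
```

>>> step_arm:
  deltas:
    - [-1,[0,1,0],0]
    - [-1,[0,2,0],0]
    - [-1,[0,2,0],0]
    - [-1,[0,2,0],0]

```text
t: 27.6
tool_pos: [0.4147, -0.2917, 0.0803]
orientation: [-1.567, -0.023, 0.067]
force: [-5.3, 4.9, 15.5]
grip_width: -0.001
```

>>> step_arm:
  deltas:
    - [-1,[0,2,0],0]
    - [-1,[0,4,0],0]
    - [-1,[0,4,0],0]
    - [-1,[0,4,0],0]

```text
t: 28.0
tool_pos: [0.4147, -0.2917, 0.08]
orientation: [-1.569, -0.023, 0.068]
force: [-9.5, 9.4, 29.4]
grip_width: 0.002
```

The lid has come to a hard stop: about 29 N moved it no more than 0.4 mm. I retract.

>>> step_arm:
  deltas:
    - [-1,[0,-4,0],0]
    - [-1,[0,-20,0],0]
    - [-1,[0,-60,0],0]
    - [-1,[0,-100,0],0]
    - [-1,[0,-140,0],0]
    - [-1,[-20,-160,40],0]
    - [-1,[-40,-160,80],0]
    - [-1,[-60,-160,120],0]
    - [-1,[-70,-160,160],0]
    - [-1,[-70,-160,200],0]
    - [-1,[-70,-160,240],0]
    - [-1,[-70,-160,270],0]

```text
t: 29.2
tool_pos: [0.3223, -0.026, 0.2393]
orientation: [-1.568, -0.025, 0.069]
force: [1.3, 0.0, 0.5]
grip_width: -0.001
```

Run:
```python
from h import *
S=capture("side");T=capture("top");cv2.imwrite("pics/g1.png",S["color"][:,:,::-1]);crop(T,310,130,130,125,5,"pics/g2.png");crop(S,240,80,110,90,7,"pics/g3.png");
def P(L):
    c,s=np.cos(.0687),np.sin(.0687);L=np.array(L);return np.c_[.468+c*L[:,0]-s*L[:,1],-.288+s*L[:,0]+c*L[:,1],L[:,2]]
for a in(0,.03):
  X=P([(.075-.162*np.cos(a)+.006*np.sin(a),y,.06+.162*np.sin(a)+.006*np.cos(a)) for y in(.085,-.085)])
  print(a,"g2",((proj(T,X)-[310,130]+.5)*5-.5).round(1).tolist(),"g3",((proj(S,X)-[240,80]+.5)*7-.5).round(1).tolist())
print(get_obs()["t"],get_obs()["tool_pos"])
```

```text
0 g2 [[129.9, 619.2], [491.6, 591.9]] g3 [[678.3, 477.5], [706.8, 227.7]]
0.03 g2 [[132.6, 618.5], [496.1, 591.1]] g3 [[679.6, 467.4], [708.0, 217.7]]
29.3 [ 0.32267612 -0.0250251   0.2392291 ]
```

View pics/g1.png

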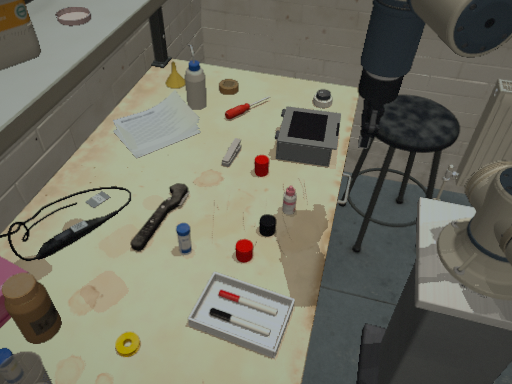

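View pics/g2.png

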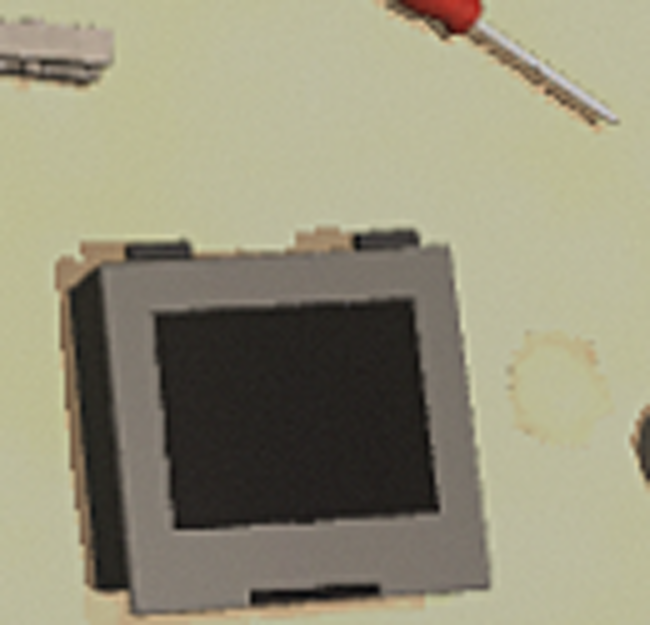

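View pics/g3.png

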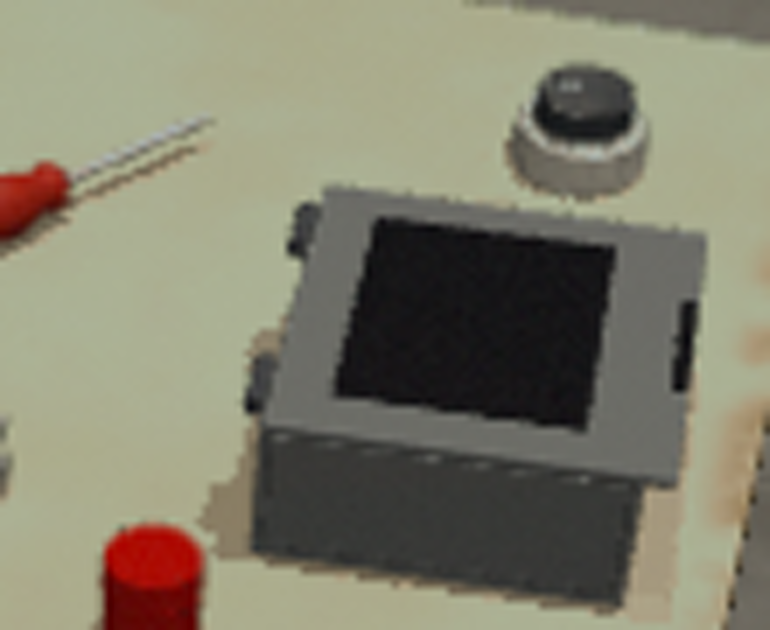

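The lid lies flat on the rim, with its front corners at (678,487) and (706,236) in g3, matching the shut position to about 1 px. Both pens are in the tray and the bystanders look unmoved. I hand in.

```bash
python3 -c "
from plant import *
print(get_obs()['force'],get_obs()['qvel'].round(3))
print(sign_off())"
```

```text
[ 0.58671334 -0.92486052  0.12693559] [-0.082  0.018  0.007  0.013 -0.002  0.091]
the job is handed in; nothing more can be done
None
```

I finished the job in about 29 s of the 72 s allowed and handed it in.

**What I did:**
- Stood both white pots upright in the case.
- Laid both marker pens flat and parallel in the pen tray.
- Swung the lid shut from behind and pressed it down near its front edge.

**Last checks:**
- **Pots:** both stood upright in the last pictures before the lid closed, and nothing could be seen inside afterwards.
- **Lid:** it came to a hard stop. Raising the press from 11 to 29 N moved it no more than 0.4 mm. In the final pictures its front corners are about 1 px from where they should be when shut, within my fitting error. A check on the side picture by itself could not tell shut from about 0.03 rad open, so the hard stop is the better evidence.
- **Rest of the scene:** the pens lie in the tray, and the dropper bottle, test strips, clip and look-alikes appear where they started. I judged this by eye and did not measure it.
- **Robot:** clear of everything with the force near zero. The arm still had slight motion, under 0.1 rad/s, when I handed in.

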